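Hang the tool hanger on the patio rail and slide it to the mark

TASK

Take the steel hanger off the planter's rim and hook it over an open end of the rail on the little wooden rack, with its long arm towards the robot, and let go. Then take it again by that arm (its top cannot be held under the cover board), slide it along the rail until it hangs centred on the steel marker clip on the board, and let go. Leave the planter, mug, glass dish and tongs where they are.

Things in the scene. Friction and masses are not known exactly. Their poses are not given: they have to be found in the camera images.
- hanger: Bent steel hanger, 130 (x) x 60 (y) x 87 mm (z), 0.13 kg: an inverted-U hook with a long arm pointing to -x. Origin: middle of the hook's gap, where the rail's axis lies when hung; z up, x from arm to lip. At the start it hangs over the +x wall of the planter, arm inside. Front plate x -15 to -11 mm, z -75 to 12; back lip x 11 to 15 mm, z -18 to 12; gap 22 mm.
- crown (a point): Middle of the flat top of the hanger's hook, 12 mm above the hanger's origin; crown 4 mm thick, 60 mm wide (y), hook 30 mm over its outer faces (x), so it can be pinched across x from above. Axes as the hanger's.
- bar_grip (a point): Point on the hanger's arm at mid-height, 68 mm towards -x and 30 mm below the hanger's origin: a place to pinch from above. The arm is 12 mm wide (y), 10 mm high, straight from the front plate to x -115 mm; its last 8 mm turn up to 7 mm below the origin's height. Axes as the hanger's.
- rack: Fixed cedar rack, 386 mm wide (y, along the rail); x away from the robot; origin on the table under the middle of the rail. Two posts (18 x 16 mm, at y +-178 mm, 142 mm high) carry the rail. A slat below it (z 60 to 85 mm, front face at x -6 mm, y within +-170 mm) steadies the front plate of what hangs there.
- rail_mid (a point): Middle of the axis of the rail, a round dark steel bar of 16 mm diameter along y, 130 mm above the table; axes as the rack's. The rail is open from above at both ends, between y 65 and 170 mm either side; its middle is under the cover board.
- cover (a point): Centre of the top of the cedar cover board over the middle of the rail: 54 mm (x) by 130 mm (y), 8 mm thick, top 158 mm above the table; it spans x -16 to +38 mm from the rail, on two struts behind the rail (x 30 to 38, y +-50 mm). A hung hook passes under with 8 mm to spare but cannot be put on there. Axes as the rack's.
- marker: Fixed steel saddle clip, 10 mm wide (y), 58 mm long (x), 5 mm thick, across the top of the cover board and folded over its front edge: the mark. Its place along the board varies. Origin at the centre of its underside on the board; y along the rail.
- planter: Empty open aluminium box planter, 160 (x) by 120 (y) by 110 mm high, walls 3 mm, 0.7 kg, loose. Two flat decks level with the rim leave a 40 mm wide slot along its middle (x), over the hanger arm, and stop 45 mm short of the +x wall. Origin at the centre of its underside. It stands left or right of the rack.
- mug: Grey ceramic mug, rim diameter 82 mm, 95 mm high, handle at +y, loose, origin at the centre of its underside. Leave alone.
- dish: Shallow glass dish, 120 mm across, 30 mm high, loose, origin at the centre of its underside, between robot and rack. Leave alone.
- tongs: Stainless steel tongs lying flat along their own x, about 230 mm long, 66 mm wide, 8 mm high, loose, beyond the rack. Origin at their middle on the table. Leave alone.
Mind the look-alikes: they are no part of the job. Leave any green look-alike of the hanger alone.

How it is judged (in metres and radians):
On the way, in this order (a step that is already met when the one before it is completed fails the run):
1. the hanger hangs on the rail, let go (z of hanger in the frame of rail_mid between -0.006 and 0.006 m and x of hanger in the frame of rail_mid between -0.01 and 0.01 m and y of hanger in the frame of rail_mid between -0.165 and 0.165 m and angle between hanger's own z axis and vertical below 0.2 rad and contact force between hanger and the fingers below 0.1 N), for 0.2 s.
2. the hanger, still hooked on the rail, is in line with the marker clip (z of hanger in the frame of rail_mid between -0.006 and 0.006 m and x of hanger in the frame of rail_mid between -0.01 and 0.01 m and y of hanger in the frame of rail_mid between -0.165 and 0.165 m and angle between hanger's own z axis and vertical below 0.2 rad and y of hanger in the frame of marker between -0.008 and 0.008 m), for 0.2 s.
At the end, for the whole second after the job is handed in: The hanger hangs at rest on the rail (origin within 6 mm of the rail's axis in height and 10 mm across it), upright within 0.2 rad, its arm to the robot's side and square to the rail within 0.2 rad, within 8 mm of the marker clip along the rail, let go; the planter stands upright (all of step 2 and angle between the x axis of hanger and the x axis of rack, either way round below 0.2 rad and x of bar_grip in the frame of rail_mid below -0.04 m and linear speed of hanger below 0.02 m/s and contact force between hanger and rack above 0.3 N and contact force between hanger and the fingers below 0.1 N and angle between planter's own z axis and vertical below 0.1 rad); the robot touches nothing.
It fails at once if the planter moved by more than 40 mm (distance of planter from where it was at the start of the episode above 0.04 m).
It fails at once if the mug moved by more than 30 mm (distance of mug from where it was at the start of the episode above 0.03 m).
It fails at once if the dish moved by more than 30 mm (distance of dish from where it was at the start of the episode above 0.03 m).
It fails at once if the tongs moved by more than 30 mm (distance of tongs from where it was at the start of the episode above 0.03 m).
It also fails if it takes over 54 s, if anything falls off the work surface, if the arm or the gripper's body presses on something with over 40 N, if the wrist force passes 120 N, or if a joint passes its speed limit or range.

ROBOT

A 6-joint arm with a two-finger parallel gripper is mounted at the origin on the work surface. World frame = base frame: x ahead of the robot, y to its left, z up, the work surface at z = 0. Lengths are in m, angles in degrees, forces in N, time in s.
With the tool pointing down it reaches from about 0.25 to 0.725 m from the base axis. Payload 9.7 kg.
Tool frame: the origin (TCP) lies between the finger pads; the fingertips stand 19 mm ahead of it and the grasp point (between the pads) is the TCP; z points along the fingers, y is the line along which they close (so a half turn about z gives the same grasp; the last joint's range is limited). The gripper opens to 85 mm and grips with 20 to 120 N. Pads are 22 mm wide; open, the fingers measure 114 mm over their backs; the gripper's body (76 mm by 85 mm) begins 54 mm behind the grasp point. The pads swing forward as they close: fully open they stand 13 mm farther back than shut.
Start: joints at [70.359, 4.979, 10.078, 95.1, 0, 90], TCP at [0.185, 0.518, 0.25] pointing down, gripper open.
Joint ranges: [-179.16, 179.16], [-48.56, 103.87], [-65.8, 70.77], [-126.05, 130.52], [-82.76, 87.17], [-180, 180]. Speed limits (degrees/s): [127.2, 127.2, 147.25, 180, 180, 180].

INTERFACE

Orientations are given as [roll, pitch, yaw] about the fixed x, y, z axes, in that order (R = Rz(yaw) Ry(pitch) Rx(roll)).
In Python, from workcell import bot gives the robot as it stands. The module is installed in compiled form; this text tells all that it offers.
- The arm moves only by the shell command python3 -m crank 'ROWS' [OPENING] [FORCE]. ROWS is JSON, a list that holds one entry, the list of rows, each a list of 6 numbers: the shift along the world's x, y, z as a fraction of full scale, then the turn, a rotation vector about the world's x, y, z as a fraction of full scale. In form: [[[x, y, z, wx, wy, wz], ...]]. A call has 1 to 20 rows; each row shifts and turns the commanded pose from where the row before left it; what a row does not reach is not made up. Full scale, the value 1, is 20 mm for a shift and 0.12 rad for a turn. A row lasts 1/12 s, in which the tool goes at most 41.7 mm and 7.16 degrees, less where a joint would pass 70% of its speed; a pose out of reach is approached as far as the arm can. A call with a number of a shift or a turn outside -1 to 1 is refused whole. A call with a gripper value outside its range is refused whole. OPENING is the opening, from 0 (shut) to 1 (fully open), set as the call begins (- or left out, the last holds). The fingers move at their own pace and stop on an object; FORCE is the grip in N (left out, the last holds). Time passes only in rows, so rows that do not move let the fingers close. It gives the time, the measured TCP pose, the force, the opening and the grip force at its end, in the units of the state.
- bot.get_obs(): the state, without advancing time (a new reading comes with each control period).
- bot.camera(name): name is "scene" or "top" or "wrist"; returns the picture (384x512x3 uint8, red, green, blue); there is no depth.
- bot.camera_model(name): a dict with "vertical_fov" (degrees; the focal length in pixels is half the picture's height over the tangent of half this angle, whatever the lens; pixels are square), "cx", "cy" (the principal point, pixels), "R" (3x3) and "t" (3): a world point X has camera coordinates R X + t. Camera axes: x right, y down, z forward; pixel columns grow to the right and rows downward; lengths in m; the calibration is good to about 2 mm. A picture is of the moment at which its call begins: read the wrist's pose just before it. camera_model takes no time and is no camera call; for the wrist camera it gives the pose at the moment of the call.
- bot.job_done(): hands the job in; it is judged then, once.
The state is a dict: "time": time; "q": joint angles; "qd": joint speeds; "joint_efforts": joint torques, N m; "ee_pos": TCP position; "tcp_rot": TCP orientation; "wrist_force": force on the tool from outside, world axes, zero at the start; "torque": the same for the moment, N m; "opening": finger opening in m; "grasp_force": force on a finger pad.
Only numpy, scipy, OpenCV 4.12 (cv2) and the standard library are available. Lean on these libraries where they do the work, as an engineer would, in place of code of your own. Each camera call takes 0.05 s, during which the arm holds its last target. There are 200 camera calls.

## Working session

There is one attempt and no reset: what is moved stays moved. The work goes in short steps, Python scripts to look and compute and a shell command to move; the robot and the scene stay as the last step left them, time stands still between calls to the robot, and variables do not carry over. Pictures are saved under pics/ and viewed, at most 10 in all, crops included, and the job is handed in when it is done.

```bash
mkdir -p pics; cat > h.py <<'E'
import numpy as np, cv2
from workcell import bot
def K(m):
    f=192/np.tan(np.radians(m["vertical_fov"]/2)); return f
def proj(m,X):
    c=np.array(m["R"])@np.array(X,float)+np.array(m["t"]); f=K(m)
    return np.round([m["cx"]+f*c[0]/c[2], m["cy"]+f*c[1]/c[2]],1)
def back(m,u,v,z):
    R=np.array(m["R"]);t=np.array(m["t"]);f=K(m)
    C=-R.T@t; d=R.T@np.array([(u-m["cx"])/f,(v-m["cy"])/f,1.])
    return np.round(C+d*(z-C[2])/d[2],4)
def snap(name,fn,crop=None,s=1):
    im=bot.camera(name)[:,:,::-1]
    np.save("pics/"+fn+".npy",im)
    cv2.imwrite("pics/"+fn+".png",im)
    return im
E
python3 - <<'E'
from h import *
for n in("scene","top"):
    im=snap(n,n+"0"); m=bot.camera_model(n); print(n,m)
o=bot.get_obs();print(o)
a=np.load("pics/top0.npy");cv2.imwrite("pics/top0.png",cv2.resize(a,(800,600),interpolation=cv2.INTER_CUBIC))
E
```

```text
scene {'vertical_fov': 45.66264915904755, 'cx': 258.212718285894, 'cy': 188.03153804195838, 'R': array([[-0.11406759,  0.99344018,  0.00807458],
       [ 0.60299391,  0.07569099, -0.79414685],
       [-0.78954856, -0.08571749, -0.60767227]]), 't': array([ 0.05104798, -0.23494074,  1.73811318])}
top {'vertical_fov': 57.71222131501982, 'cx': 259.30460443488425, 'cy': 189.76580273152368, 'R': array([[-0.02024289, -0.99961608,  0.01891853],
       [-0.99529935,  0.0183558 , -0.0950908 ],
       [ 0.09470703, -0.02075452, -0.99528882]]), 't': array([-0.00643314,  0.58375914,  0.88394462])}
{'time': 0.1, 'q': array([ 7.03614760e+01,  5.00457086e+00,  1.00391653e+01,  9.50982237e+01,
       -8.77413002e-04,  8.99995393e+01]), 'qd': array([ 0.02408232, -0.0410241 ,  0.11011326,  0.00773796,  0.0160336 ,
       -0.04626894]), 'joint_efforts': array([ 1.30290802e-03, -5.21559513e+01,  4.65654731e+01,  1.58832909e-02,
        1.09739631e-04, -8.64362875e-06]), 'ee_pos': array([0.18479079, 0.51783864, 0.24968789]), 'tcp_rot': array([-1.79936371e+02,  8.76900789e-04,  1.60361938e+02]), 'wrist_force': array([ 0.42463504, -0.30410634,  0.03571287]), 'torque': array([-0.02042283, -0.01314089, -0.01028175]), 'grasp_force': 0.0, 'opening': 0.08516648796015333}
```

View pics/top0.png

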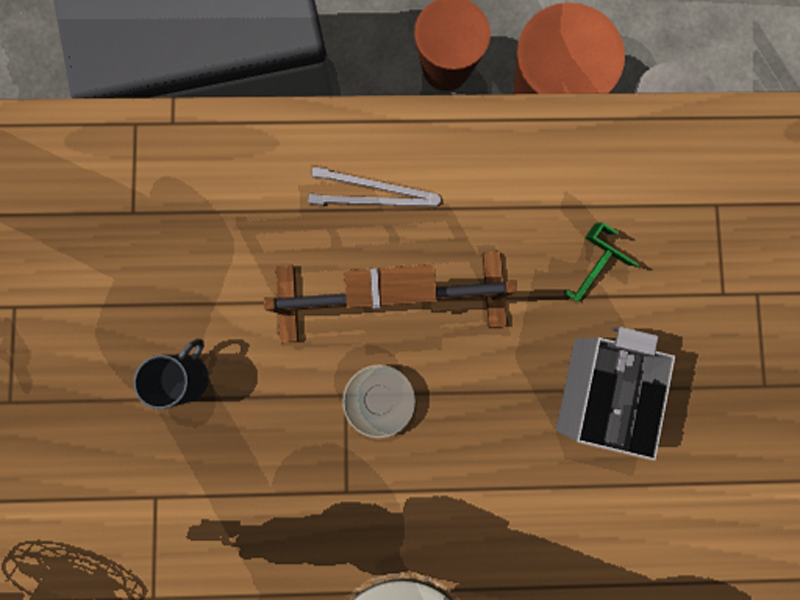

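View pics/scene0.png

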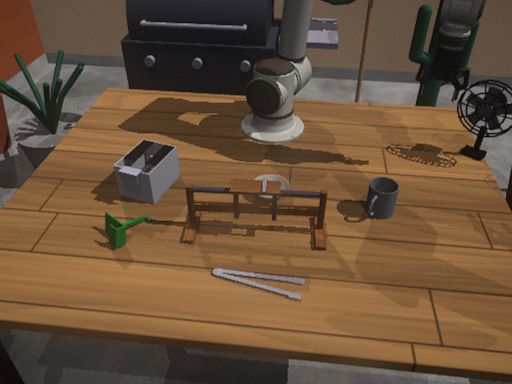

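The top view shows the rack (rail from about (277,304) to (515,287) at the 800 px scale) with the marker at (376,288). The planter is at (625,395), with the hanger crown on its far wall at (637,341). The green decoy is at (605,260). I'll zoom in for exact pixels.

```bash
python3 - <<'E'
from h import *
a=np.load("pics/top0.npy")
p=cv2.resize(a[200:300,350:440],None,fx=6,fy=6,interpolation=cv2.INTER_CUBIC) #540x600
cv2.imwrite("pics/pl.png",p)
r=cv2.resize(a[155:225,165:335],None,fx=4.7,fy=4.7,interpolation=cv2.INTER_CUBIC)
cv2.imwrite("pics/rk.png",r)
E
```

```text
(no output)
```

View pics/pl.png

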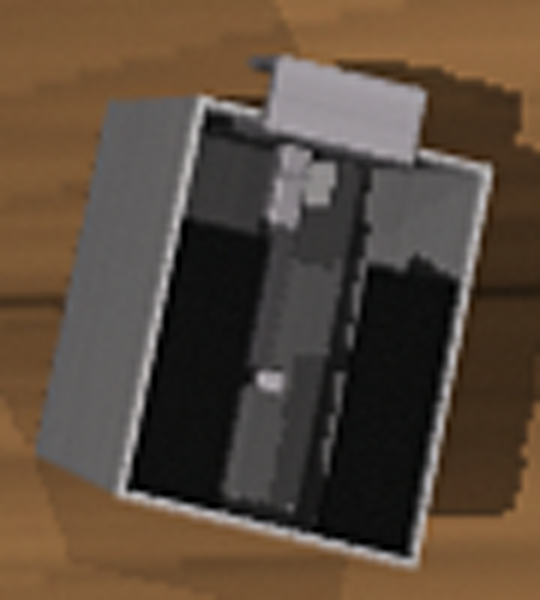

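View pics/rk.png

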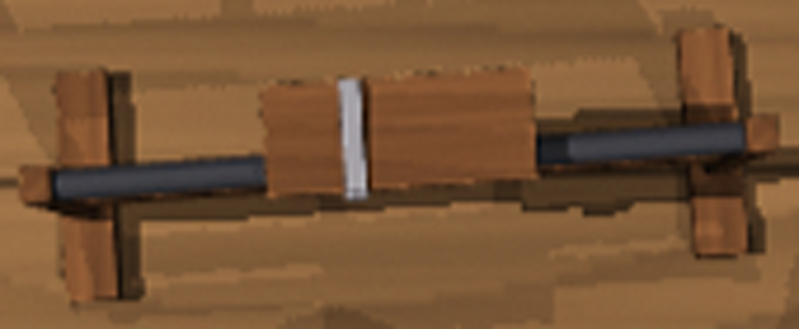

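Planter rim corners in the crop: (203,97), (491,165), (417,565), (120,492). Crown corners: (276,55), (427,90), (413,163), (263,130). On the rack, the rail ends are at (53,186) and (746,138), the cover corners at (262,84), (535,68), (536,178), (268,197), and the marker runs from (349,80) to (356,197).

```bash
python3 - <<'E'
from h import *
m=bot.camera_model("top")
P=lambda u,v,z:back(m,350+(u+.5)/6-.5,200+(v+.5)/6-.5,z)
Q=lambda u,v,z:back(m,165+(u+.5)/4.7-.5,155+(v+.5)/4.7-.5,z)
A=np.array([P(u,v,.11) for u,v in[(203,97),(491,165),(417,565),(120,492)]]);print("rim",A,A.mean(0))
print([np.linalg.norm(A[i]-A[i-1]).round(4) for i in range(4)])
x=(A[0]+A[1]-A[2]-A[3])[:2];print("planter yaw",np.degrees(np.arctan2(x[1],x[0])))
B=np.array([P(u,v,.114) for u,v in[(276,55),(427,90),(413,163),(263,130)]]);print("crown",B,B.mean(0))
print([np.linalg.norm(B[i]-B[i-1]).round(4) for i in range(4)])
x=(B[0]-B[1])[:2];print("hanger yaw",np.degrees(np.arctan2(-x[0],x[1])))
L=Q(53,186,.132);R=Q(746,138,.132);d=(L-R)[:2];print("rail",L,R,(L+R)/2,np.linalg.norm(d),"yaw",np.degrees(np.arctan2(-d[0],d[1])))
pl,pr=Q(20,186,.142),Q(778,132,.142);print("posts",pl,pr,(pl+pr)/2,np.linalg.norm(pl-pr))
C=np.array([Q(u,v,.158) for u,v in[(262,84),(535,68),(536,178),(268,197)]]);print("cover",C,C.mean(0),[np.linalg.norm(C[i]-C[i-1]).round(4) for i in range(4)])
mk=np.array([Q(349,80,.163),Q(356,197,.163)]);print("marker",mk,mk.mean(0))
mid=((L+R)/2)[:2];e=d/np.linalg.norm(d)
for z in (C.mean(0),mk.mean(0),mk[0],mk[1]):print("along",(z[:2]-mid)@e, "across",(z[:2]-mid)@[e[1],-e[0]])
E
```

```text
rim [[ 0.5082 -0.3101  0.11  ]
 [ 0.479  -0.4235  0.11  ]
 [ 0.3251 -0.384   0.11  ]
 [ 0.3556 -0.2692  0.11  ]] [ 0.416975 -0.3467    0.11    ]
[np.float64(0.158), np.float64(0.1171), np.float64(0.1589), np.float64(0.1188)]
planter yaw -14.698466175698266
crown [[ 0.5241 -0.3385  0.114 ]
 [ 0.5091 -0.3979  0.114 ]
 [ 0.4805 -0.3905  0.114 ]
 [ 0.4947 -0.3317  0.114 ]] [ 0.5021  -0.36465  0.114  ]
[np.float64(0.0302), np.float64(0.0613), np.float64(0.0295), np.float64(0.0605)]
hanger yaw -14.172337700131983
rail [0.5669 0.1768 0.132 ] [ 0.5844 -0.1649  0.132 ] [0.57565 0.00595 0.132  ] 0.34214783354567657 yaw 2.931814076338649
posts [0.5664 0.1905 0.142 ] [ 0.586  -0.1787  0.142 ] [0.5762 0.0059 0.142 ] 0.3697198939738028
cover [[ 0.6118  0.0718  0.158 ]
 [ 0.6172 -0.0591  0.158 ]
 [ 0.5642 -0.0583  0.158 ]
 [ 0.5575  0.0694  0.158 ]] [0.587675 0.00595  0.158   ] [np.float64(0.0544), np.float64(0.131), np.float64(0.053), np.float64(0.1279)]
marker [[0.6122 0.03   0.163 ]
 [0.5564 0.0275 0.163 ]] [0.5843  0.02875 0.163  ]
along -0.0006150484655104842 across 0.012009260609424493
along 0.02232773161482006 across 0.009804840688994646
along 0.02214908076858625 across 0.037732257037005355
along 0.02250638246105388 across -0.01812257565901617
```

```bash
python3 -m crank '[[[0.36,-1,0,0,0,-0.28],[0.36,-1,0,0,0,-0.28],[0.36,-1,0,0,0,-0.28],[0.36,-1,0,0,0,-0.28],[0.36,-1,0,0,0,-0.28],[0.36,-1,0,0,0,-0.28],[0.36,-1,0,0,0,-0.28],[0.36,-1,0,0,0,-0.28],[0.36,-1,0,0,0,-0.28],[0.36,-1,0,0,0,-0.28],[0.36,-1,0,0,0,-0.28],[0.36,-1,0,0,0,-0.28],[0.36,-1,0,0,0,-0.28],[0.36,-1,0,0,0,-0.28],[0.36,-1,0,0,0,-0.28],[0.36,-1,0,0,0,-0.28],[0.36,-1,0,0,0,-0.28],[0.36,-1,0,0,0,-0.28],[0.36,-1,0,0,0,-0.28],[0.36,-1,0,0,0,-0.28]]]' 0.55 40
python3 -m crank '[[[0.36,-1,0,0,0,-0.28],[0.36,-1,0,0,0,-0.28],[0.36,-1,0,0,0,-0.28],[0.36,-1,0,0,0,-0.28],[0.36,-1,0,0,0,-0.28],[0.36,-1,0,0,0,-0.28],[0.36,-1,0,0,0,-0.28],[0.36,-1,0,0,0,-0.28],[0.36,-1,0,0,0,-0.28],[0.36,-1,0,0,0,-0.28],[0.36,-1,0,0,0,-0.28],[0.36,-1,0,0,0,-0.28],[0.36,-1,0,0,0,-0.28],[0.36,-1,0,0,0,-0.28],[0.36,-1,0,0,0,-0.28],[0.36,-1,0,0,0,-0.28],[0.36,-1,0,0,0,-0.28],[0.36,-1,0,0,0,-0.28],[0.36,-1,0,0,0,-0.28],[0.36,-1,0,0,0,-0.28]]]'
python3 -m crank '[[[0.36,-1,0,0,0,-0.28],[0.36,-1,0,0,0,-0.28],[0.36,-1,0,0,0,-0.28],[0,0,0,0,0,0],[0,0,0,0,0,0]]]'
```

```text
time: 1.77
ee_pos: [0.3289, 0.1169, 0.2501]
tcp_rot: [-180.0, -0.0, 121.8]
wrist_force: [0.5, -0.3, 1.1]
opening: 0.0471
grasp_force: 0.0
time: 3.43
ee_pos: [0.473, -0.283, 0.2498]
tcp_rot: [-180.0, -0.0, 83.3]
wrist_force: [-0.1, 0.9, 0.3]
opening: 0.0468
grasp_force: 0.0
time: 3.85
ee_pos: [0.4943, -0.3425, 0.2491]
tcp_rot: [-179.9, -0.0, 77.5]
wrist_force: [-1.3, -0.5, 0.3]
opening: 0.0471
grasp_force: 0.0
```

```bash
python3 -m crank '[[[0.2,-0.55,-0.5,0,0,-0.15],[0.19,-0.55,-0.5,0,0,-0.14],[0,0,-0.5,0,0,0],[0,0,-0.5,0,0,0],[0,0,0,0,0,0],[0,0,0,0,0,0]]]'
python3 - <<'E'
from h import *
m=bot.camera_model("wrist");print(bot.get_obs()["ee_pos"],bot.get_obs()["tcp_rot"]);im=snap("wrist","w1")
c=np.radians(-14.5);R=np.array([[np.cos(c),-np.sin(c)],[np.sin(c),np.cos(c)]])
for a in[(15,30),(15,-30),(-15,-30),(-15,30)]:
    q=R@np.array(a)/1000+[.5021,-.3647];print(proj(m,[*q,.114]))
cv2.imwrite("pics/w1.png",im)
E
```

```text
time: 4.35
ee_pos: [0.5018, -0.3634, 0.2093]
tcp_rot: [-179.9, -0.0, 75.6]
wrist_force: [-0.7, 0.3, 0.9]
opening: 0.047
grasp_force: 0.0
[ 0.50181642 -0.36340396  0.20932895] [-1.79904057e+02 -4.06165421e-02  7.56053505e+01]
[275.6 166.9]
[273.8 247. ]
[232.9 247. ]
[231.4 166.8]
```

View pics/w1.png

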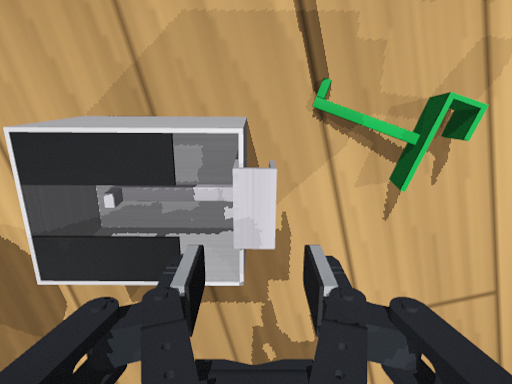

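Projection and picture agree within 1 px: the crown is at (233–276, 168–248), so I'll descend and grip.

```bash
python3 -m crank '[[[0.02,-0.06,-0.9,0,0,0],[0,0,-0.9,0,0,0],[0,0,-0.9,0,0,0],[0,0,-0.9,0,0,0],[0,0,-0.8,0,0,0],[0,0,-0.5,0,0,0],[0,0,-0.25,0,0,0],[0,0,0,0,0,0],[0,0,0,0,0,0]]]'
python3 -m crank '[[[0,0,0,0,0,0],[0,0,0,0,0,0],[0,0,0,0,0,0],[0,0,0,0,0,0],[0,0,0,0,0,0],[0,0,0,0,0,0]]]' 0.1 40
```

```text
time: 5.15
ee_pos: [0.5029, -0.3653, 0.1082]
tcp_rot: [179.9, 0.0, 75.6]
wrist_force: [0.6, 0.3, 0.2]
opening: 0.0468
grasp_force: 0.0
time: 5.65
ee_pos: [0.5024, -0.3653, 0.1088]
tcp_rot: [180.0, 0.0, 75.6]
wrist_force: [-5.5, 1.1, 5.8]
opening: 0.0295
grasp_force: 39.4
```

```bash
python3 -m crank '[[[0,0,0.2,0,0,0],[0,0,0.4,0,0,0],[0,0,0.6,0,0,0],[0,0,0.7,0,0,0],[0,0,0.7,0,0,0],[0,0,0.7,0,0,0],[0,0,0.7,0,0,0],[0,0,0.7,0,0,0],[0,0,0.5,0,0,0],[0,0,0,0,0,0],[0,0,0,0,0,0]]]'
python3 - <<'E'
from h import *
a=snap("scene","s1");b=snap("top","t1")
cv2.imwrite("pics/c1.png",np.vstack([cv2.resize(a[90:270,70:230],(400,300)),cv2.resize(b[180:310,330:450],(400,300))]))
E
```

```text
time: 6.57
ee_pos: [0.503, -0.3654, 0.2121]
tcp_rot: [179.9, 0.0, 75.6]
wrist_force: [0.2, -0.3, -2.1]
opening: 0.0295
grasp_force: 40.1
```

View pics/c1.png

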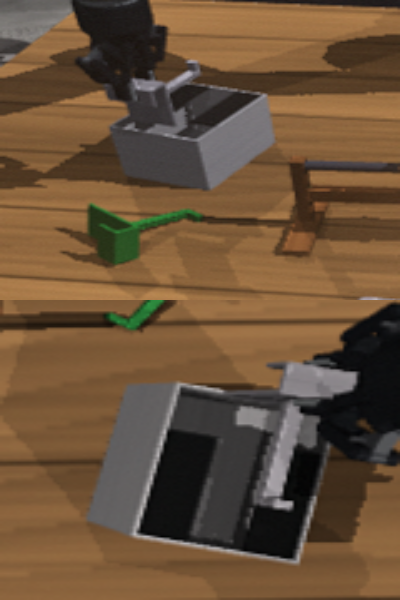

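The hanger is level in the gripper and clear of the rim, and the planter hasn't moved. Next I'll move along y, then over the rail.

```bash
python3 -m crank '[[[0,0.5,0,0,0,0.1],[0,0.8,0,0,0,0.2],[0,0.98,0,0,0,0.2],[0,0.98,0,0,0,0.2],[0,0.98,0,0,0,0.2],[0,0.98,0,0,0,0.2],[0,0.98,0,0,0,0.2],[0,0.98,0,0,0,0.2],[0,0.98,0,0,0,0.2],[0,0.98,0,0,0,0.2],[0,0.98,0,0,0,0.2],[0,0.98,0,0,0,0.2],[0,0.9,0,0,0,0.2],[0,0.7,0,0,0,0.2],[0.3,0,0,0,0,0],[0.7,0,0,0,0,0],[0.7,0,0,0,0,0],[0.7,0,0,0,0,0],[0.7,0,0,0,0,0],[0.5,0,0,0,0,0]]]'
python3 -m crank '[[[0.36,0,0,0,0,0],[0,0,0,0,0,0],[0,0,0,0,0,0]]]'
python3 - <<'E'
from h import *
m=bot.camera_model("wrist");o=bot.get_obs();print(o["ee_pos"],o["tcp_rot"])
a=snap("wrist","w2");b=snap("top","t2");c=snap("scene","s2")
cv2.imwrite("pics/c2.png",np.hstack([cv2.resize(a,(400,300)),cv2.resize(c[140:260,160:320],(400,300))]))
E
```

```text
time: 8.33
ee_pos: [0.5755, -0.1112, 0.2103]
tcp_rot: [-179.9, -0.0, 94.1]
wrist_force: [-0.5, 0.1, -0.9]
opening: 0.029
grasp_force: 40.1
time: 8.58
ee_pos: [0.5816, -0.1112, 0.2107]
tcp_rot: [-179.9, -0.0, 94.1]
wrist_force: [-0.6, 1.0, -1.6]
opening: 0.0294
grasp_force: 40.2
[ 0.58162201 -0.11123488  0.210681  ] [-1.79931304e+02 -1.57835918e-02  9.41468206e+01]
```

View pics/c2.png

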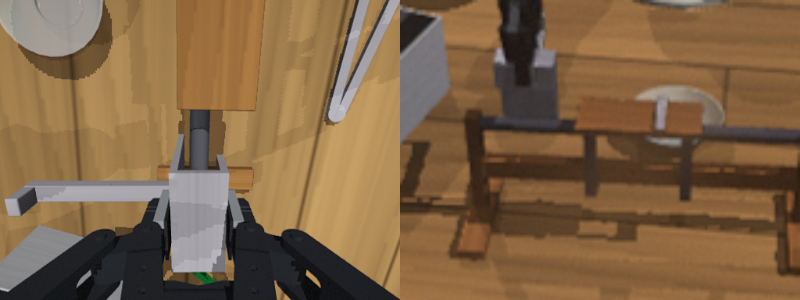

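The hook straddles the rail: plate at column 181, lip at 215, rail at 200. I'll fix the 1° of yaw and lower.

```bash
python3 -m crank '[[[0.03,0,0,0,0,-0.17],[0,0,-0.5,0,0,0],[0,0,-0.6,0,0,0],[0,0,-0.6,0,0,0],[0,0,-0.6,0,0,0],[0,0,-0.5,0,0,0],[0,0,-0.4,0,0,0],[0,0,-0.25,0,0,0],[0,0,-0.15,0,0,0],[0,0,0,0,0,0],[0,0,0,0,0,0]]]'
```

```text
time: 9.65
ee_pos: [0.5826, -0.1112, 0.1396]
tcp_rot: [180.0, 0.0, 93.0]
wrist_force: [0.3, -0.8, -0.7]
opening: 0.0289
grasp_force: 40.1
```

```bash
python3 -m crank '[[[0,0,-0.1,0,0,0],[0,0,-0.05,0,0,0],[0,0,0,0,0,0],[0,0,0,0,0,0]]]'
```

```text
time: 9.98
ee_pos: [0.5828, -0.1113, 0.1369]
tcp_rot: [179.9, 0.0, 93.0]
wrist_force: [-0.1, 0.6, 2.9]
opening: 0.0294
grasp_force: 40.5
```

```bash
python3 -m crank '[[[0,0,0,0,0,0],[0,0,0,0,0,0],[0,0,0,0,0,0],[0,0,0,0,0,0],[0,0,0,0,0,0]]]' 0.6
python3 -m crank '[[[0,0,0.3,0,0,0],[0,0,0.6,0,0,0],[0,0,0.8,0,0,0],[0,0,0.9,0,0,0],[0,0,0.9,0,0,0],[0,0,0.9,0,0,0],[0,0,0.6,0,0,0],[0,0,0,0,0,0],[0,0,0,0,0,0]]]'
python3 - <<'E'
from h import *
o=bot.get_obs();print(o["q"])
a=snap("wrist","w3");b=snap("top","t3");c=snap("scene","s3");print(bot.camera_model("wrist"))
cv2.imwrite("pics/c3.png",np.hstack([cv2.resize(a,(480,360)),cv2.resize(b[140:260,230:340],(320,360))]))
E
```

```text
time: 10.4
ee_pos: [0.5824, -0.1112, 0.1362]
tcp_rot: [-180.0, -0.0, 93.0]
wrist_force: [0.3, 0.7, 0.2]
opening: 0.0514
grasp_force: 0.0
time: 11.15
ee_pos: [0.5829, -0.1113, 0.2374]
tcp_rot: [179.9, 0.0, 93.0]
wrist_force: [-0.6, -0.1, 0.6]
opening: 0.0511
grasp_force: 0.0
[-1.08103602e+01  1.06927089e+01  1.49965830e+01  9.41902152e+01
 -1.60992310e-03  7.62119908e+01]
{'vertical_fov': 60.477766596035146, 'cx': 253.70114649930642, 'cy': 196.01041164140983, 'R': array([[ 9.98648358e-01,  5.19700674e-02, -7.54524597e-04],
       [ 4.97773881e-02, -9.52135481e-01,  3.01596149e-01],
       [ 1.49555625e-02, -3.01226057e-01, -9.53435469e-01]]), 't': array([-0.57632786, -0.16966997,  0.3234168 ])}
```

View pics/c3.png

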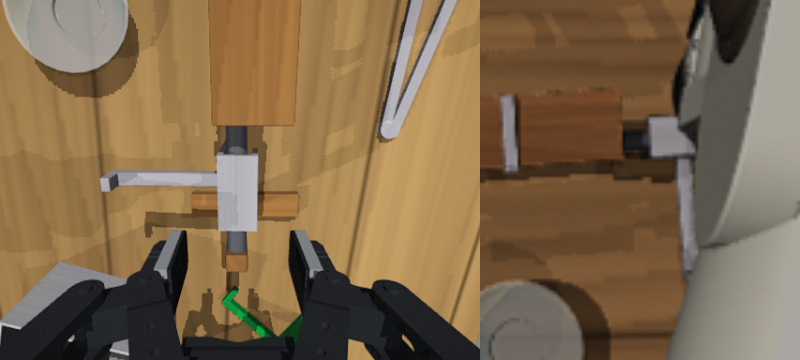

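The hanger hangs on the rail: crown (217–258, 154–231) and arm at row ~180 in the 480 px view. Measuring both.

```bash
python3 - <<'E'
from h import *
m=bot.camera_model("wrist");s=1/.9375
B=np.array([back(m,u*s,v*s,.142) for u,v in[(217,154),(257,154),(258,231),(219,231)]]);print(B,B.mean(0))
for u,v in[(120,181),(165,180.5),(212,180)]:
    for z in(.105,.100):print(z,back(m,u*s,v*s,z))
e=np.array([-.0511,.9987]);print("along",(B.mean(0)[:2]-[.576,.006])@e)
b=np.radians(2.93);
t=B.mean(0)[:2]-.080*np.array([np.cos(b),np.sin(b)]);print("grip",t)
E
```

```text
[[ 0.5665 -0.0812  0.142 ]
 [ 0.5951 -0.0797  0.142 ]
 [ 0.6002 -0.1403  0.142 ]
 [ 0.57   -0.1419  0.142 ]] [ 0.58295  -0.110775  0.142   ]
0.105 [ 0.4817 -0.1173  0.105 ]
0.1 [ 0.4798 -0.1189  0.1   ]
0.105 [ 0.5204 -0.1148  0.105 ]
0.1 [ 0.5192 -0.1164  0.1   ]
0.105 [ 0.5608 -0.1122  0.105 ]
0.1 [ 0.5604 -0.1138  0.1   ]
along -0.11697833750000002
grip [ 0.50305458 -0.11486427]
```

```bash
python3 -m crank '[[[-0.3,-0.02,0,0,0,0.9],[-0.3,-0.02,0,0,0,0.94],[-0.3,-0.02,0,0,0,0.94],[-0.3,-0.02,0,0,0,0.94],[-0.3,-0.02,0,0,0,0.94],[-0.3,-0.02,0,0,0,0.94],[-0.3,-0.02,0,0,0,0.94],[-0.3,-0.02,0,0,0,0.94],[-0.3,-0.02,0,0,0,0.94],[-0.3,0,0,0,0,0.94],[-0.3,0,0,0,0,0.94],[-0.3,0,0,0,0,0.94],[-0.3,0,0,0,0,0.94],[-0.1,0,0,0,0,0.9],[0,0,0,0,0,0],[0,0,0,0,0,0]]]'
```

```text
time: 12.63
ee_pos: [0.5022, -0.1148, 0.2357]
tcp_rot: [180.0, -0.0, -177.3]
wrist_force: [-0.6, -0.2, -0.2]
opening: 0.0511
grasp_force: 0.0
```

```bash
python3 -m crank '[[[0,0,-0.5,0,0,0],[0,0,-0.9,0,0,0],[0,0,-0.9,0,0,0],[0,0,-0.9,0,0,0],[0,0,-0.9,0,0,0],[0,0,0,0,0,0],[0,0,0,0,0,0]]]'
```

```text
time: 13.22
ee_pos: [0.5018, -0.1146, 0.1531]
tcp_rot: [180.0, -0.1, -177.2]
wrist_force: [0.5, -0.0, 0.6]
opening: 0.0513
grasp_force: 0.0
```

```bash
python3 -m crank '[[[0,0,-0.7,0,0,0],[0,0,-0.8,0,0,0],[0,0,-0.7,0,0,0],[0,0,-0.4,0,0,0],[0,0,-0.1,0,0,0],[0,0,0,0,0,0],[0,0,0,0,0,0]]]'
python3 -m crank '[[[0,0,0,0,0,0],[0,0,0,0,0,0],[0,0,0,0,0,0],[0,0,0,0,0,0],[0,0,0,0,0,0],[0,0,0,0,0,0],[0,0,0,0,0,0]]]' 0 30
```

```text
time: 13.8
ee_pos: [0.503, -0.1149, 0.1014]
tcp_rot: [-180.0, 0.1, -177.1]
wrist_force: [-0.1, 0.3, 0.0]
opening: 0.051
grasp_force: 0.0
time: 14.38
ee_pos: [0.5027, -0.1148, 0.1005]
tcp_rot: [-180.0, 0.0, -177.1]
wrist_force: [0.8, 0.7, 0.9]
opening: 0.0115
grasp_force: 34.5
```

```bash
python3 -m crank '[[[-0.01,0.2,0,0,0,0],[-0.02,0.4,0,0,0,0],[-0.03,0.5,0,0,0,0],[-0.03,0.5,0,0,0,0],[-0.03,0.5,0,0,0,0],[-0.03,0.5,0,0,0,0],[-0.03,0.5,0,0,0,0],[0,0,0,0,0,0]]]'
```

```text
time: 15.05
ee_pos: [0.4987, -0.0507, 0.1003]
tcp_rot: [180.0, -0.0, -177.0]
wrist_force: [-0.5, 1.4, 1.1]
opening: 0.0114
grasp_force: 34.5
```

```bash
python3 -m crank '[[[-0.02,0.4,0,0,0,0],[-0.02,0.5,0,0,0,0],[-0.02,0.5,0,0,0,0],[-0.02,0.5,0,0,0,0],[-0.02,0.5,0,0,0,0],[-0.02,0.5,0,0,0,0],[-0.02,0.5,0,0,0,0],[-0.01,0.3,0,0,0,0],[0,0.1,0,0,0,0],[0,0,0,0,0,0],[0,0,0,0,0,0]]]'
python3 - <<'E'
from h import *
m=bot.camera_model("wrist");a=snap("wrist","w4");c=snap("scene","s4")
print(m)
cv2.imwrite("pics/c4.png",np.hstack([cv2.resize(a,(480,360)),cv2.resize(c[150:240,220:300],(320,360))]))
E
```

```text
time: 15.97
ee_pos: [0.4954, 0.0237, 0.1002]
tcp_rot: [180.0, -0.1, -177.1]
wrist_force: [-4.0, -2.1, 4.1]
opening: 0.0112
grasp_force: 34.7
{'vertical_fov': 60.477766596035146, 'cx': 253.70114649930642, 'cy': 196.01041164140983, 'R': array([[-5.13873108e-02,  9.98678738e-01, -3.50585753e-04],
       [ 9.52352829e-01,  4.91092700e-02,  3.01018885e-01],
       [ 3.00638377e-01,  1.51346697e-02, -9.53618114e-01]]), 't': array([ 0.00192005, -0.46771389,  0.08722534])}
```

View pics/c4.png

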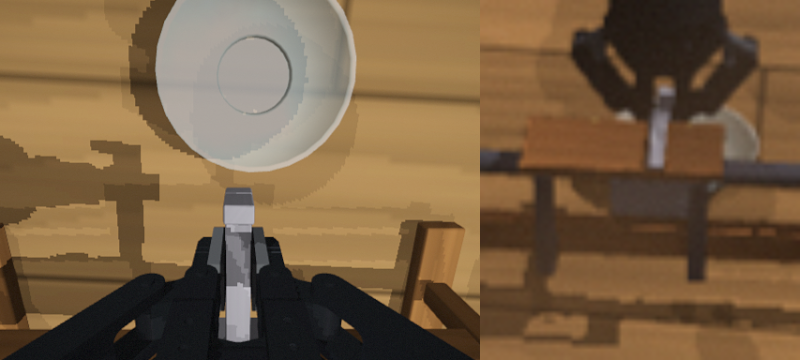

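The arm is in the pads, and in the scene view the lip (612–690) sits under the marker (657). I'll release, back off and verify.

```bash
python3 -m crank '[[[0,0,0,0,0,0],[0,0,0,0,0,0],[0,0,0,0,0,0],[0,0,0,0,0,0]]]' 0.4
python3 -m crank '[[[0,0,0.3,0,0,0],[0,0,0.5,0,0,0],[0,0,0.7,0,0,0],[-0.2,0,0.9,0,0,0],[-0.4,0,0.9,0,0,0],[-0.6,0,0.9,0,0,0],[-0.9,0,0.9,0,0,0],[-0.9,0,0.9,0,0,0],[-0.9,0,0.9,0,0,0],[-0.9,0,0.9,0,0,0],[-0.9,0,0.3,0,0,0],[-0.9,0,0,0,0,0],[0,0,0,0,0,0],[0,0,0,0,0,0]]]'
python3 - <<'E'
from h import *
c=snap("scene","s5");b=snap("top","t5")
m=bot.camera_model("scene")
mid=np.array([.576,.006]);e=np.array([-.0511,.9987]);n=np.array([.9987,.0511])
for y in(-.0077,.0223,.0523):print(proj(m,[*(mid+y*e+.015*n),.112]))
for y in(.0173,.0273):print("mk",proj(m,[*(mid+y*e+.038*n),.163]))
cv2.imwrite("pics/c5.png",np.hstack([cv2.resize(b[150:220,190:280],(400,311),interpolation=cv2.INTER_CUBIC),cv2.resize(c[160:230,220:310],(400,311),interpolation=cv2.INTER_CUBIC)]))
E
```

```text
time: 16.4
ee_pos: [0.496, 0.0233, 0.1002]
tcp_rot: [180.0, 0.0, -177.1]
wrist_force: [0.6, 0.2, -0.2]
opening: 0.0337
grasp_force: 0.0
time: 17.57
ee_pos: [0.3638, 0.0232, 0.2636]
tcp_rot: [180.0, 0.2, -177.1]
wrist_force: [0.5, 0.4, -0.6]
opening: 0.034
grasp_force: 0.0
[252.  200.4]
[263.3 200.9]
[274.7 201.5]
mk [261.2 190.9]
mk [265.1 191.1]
```

View pics/c5.png

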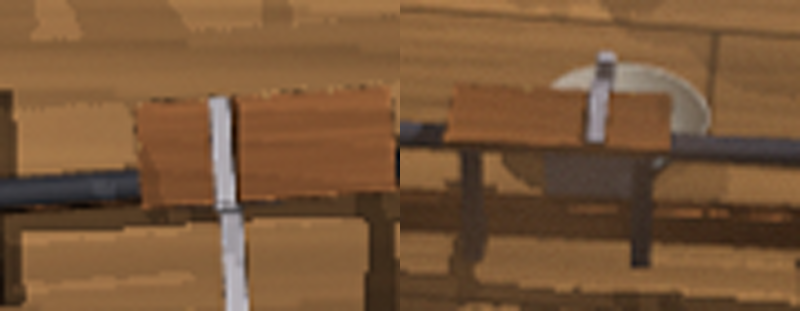

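The lip's left edge is at 252.2 px against a predicted 252.0. In the top view the arm runs on from the marker (228,205) to (233,280). Quick numeric check, then hand in.

```bash
python3 - <<'E'
from h import *
m=bot.camera_model("top");s=400/90
mid=np.array([.576,.006]);e=np.array([-.0511,.9987])
for u,v in[(230.5,240),(234,290)]:
    X=back(m,190+(u+.5)/s-.5,150+(v+.5)/s-.5,.103);print(X,(X[:2]-mid)@e)
o=bot.get_obs();print(o["time"],np.abs(o["qd"]).max())
E
```

```text
[0.5439 0.0271 0.103 ] 0.022712879999999998
[0.5171 0.0256 0.103 ] 0.022584309999999996
17.6667 0.9463592845408115
```

```bash
python3 -c "
from workcell import bot
print(bot.job_done())"
```

```text
the job is handed in; nothing more can be done
None
```

The hanger was hooked on the open right-hand end of the rail and let go, then slid by its arm to the marker clip, where it measured within about 1 mm of centre, and released; the job was handed in at about 17.7 s, and no verdict came back.

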